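Fit the lever to the router supply's changeover switch and switch it over

TASK

Fit the loose lever onto the splined shaft of the changeover switch, with the red line on its boss meeting the red line on the shaft's end, and slide it fully home, feeling for the splines without forcing it. Then turn the switch with it until the lever points at the green mark, leave it there, and do not disturb the other things on the bench.

Things in the scene. Friction and masses are not known exactly. Their poses are not given: they have to be found in the camera images.
- board: Changeover switch: light grey plastic case 154 x 134 mm, dial face 93 mm above the bench, screwed to a plywood board 240 x 190 x 15 mm that is fixed to the bench. Short black cable glands stick out of the case's x ends. Origin: on the bench, under the vertical switch shaft (board's centre). z up; x points along the board to the black 0 mark of the dial.
- shaft_top (a point): Centre of the shaft's end face, 133 mm above the bench. Steel shaft: six straight splines 60 degrees apart, teeth 4 mm wide, 15.8 mm over the core, 21 mm over the teeth, end chamfered at the tooth tips only. Axes as board: the frame does NOT turn with the shaft. The shaft's angle is not measured: its tooth with the red line was left 8 to 52 degrees clockwise of the 0 mark; see or feel where.
- seat (a point): On the shaft's axis, 103 mm above the bench: top of the shaft's 30 mm collar, where the underside of the lever's boss rests when fully home. Axes as board. The shaft turns stiffly (about 0.35 N m steady drag, no spring, stays where left) between stops at the green and the amber mark. Before the lever is home, 40 N on the shaft would damage the switch.
- mark_0 (a point): Middle of the black 0 mark on the dial, 41 mm from the shaft's axis. x points outward along the mark, z up.
- mark_i (a point): Middle of the green mark on the dial (position I), 41 mm from the shaft's axis, 60 degrees anticlockwise (seen from above) from the 0 mark. x points outward along the mark, z up. The lever, on the right spline, comes up against the switch's stop when it points here, to within about 4 degrees.
- mark_ii (a point): Middle of the amber mark on the dial (position II), 41 mm from the shaft's axis, 60 degrees clockwise (seen from above) from the 0 mark. x points outward along the mark, z up. At the start the shaft stands somewhere between II and 0.
- lever: Loose lever, about 0.24 kg, lying on its flat underside on the bench, right way up. Origin: on the bore's axis at the underside. x points along the arm to its tip, z up. Aluminium boss 46 mm long (x), 30 mm high, with two flats 40 mm apart facing +y and -y, each 23 mm long. Arm 18 mm wide and high from 23 to 65 mm along x, then a black grip 24 mm wide, 22 mm high.
- lever_hub (a point): Centre of the lever's bore at the boss's top face, 30 mm above its underside; axes as lever. The bore goes right through and has six grooves 60 degrees apart; the one towards +x has a red line beside it on the boss. Fit on the shaft: about 0.5 mm loose all round and 3 degrees either way. Fully home, this point is level with the shaft's end.
- lever_tip (a point): End of the lever's grip, 135 mm from the bore's axis, 11 mm above the underside.
- router: Bystander: white router 130 x 214 x 32 mm with a white upright antenna 166 mm high, standing loose on the bench. Origin under its middle.
- dish: Bystander: blue parts dish 85 x 65 x 22 mm with the lever's screw and washer, which are fitted later. Loose. Origin under its middle.
- screwdriver: Bystander: orange-handled screwdriver 200 mm long, lying loose on the bench along its own x.
Not all that is in view belongs to the job. There is more than one size of the lever; the one meant has the size given above.

How it is judged (in metres and radians):
On the way:
1. the lever is fully home on the shaft with its red line on the shaft's red line, so pointing between the amber and the black mark (horizontal distance between lever and seat below 0.003 m and z of lever in the frame of seat between -0.003 and 0.002 m and angle between the z axis of lever and the z axis of seat, either way round below 0.07 rad and angle between the x axis of lever and the x axis of mark_0, either way round below 1.05 rad and angle between the x axis of lever and the x axis of mark_ii, either way round below 1.07 rad and x of lever_tip in the frame of mark_0 above 0 m), for 0.1 s.
At the end, for the whole second after the job is handed in: The lever sits on the shaft's collar (underside within 2 mm of it, on the shaft's axis within 3 mm, level within 4 degrees), fitted on the spline whose red lines meet, points at the green mark within 7 degrees, and is at rest and let go (horizontal distance between lever and seat below 0.003 m and z of lever in the frame of seat between -0.003 and 0.002 m and angle between the z axis of lever and the z axis of seat, either way round below 0.07 rad and angle between the x axis of lever and the x axis of mark_i, either way round below 0.13 rad and x of lever_tip in the frame of mark_i above 0.03 m and linear speed of lever below 0.01 m/s and angular speed of lever below 0.05 rad/s); the robot touches nothing.
It fails at once if the lever is forced: pressed or wrenched against the switch with more than 40 N before it is home (contact force between lever and board above 40 N and z of lever in the frame of seat above 0.003 m).
It fails at once if the router is shifted by more than 20 mm or tipped (distance of router from where it was at the start of the episode above 0.02 m or angle between router's own z axis and vertical above 0.3 rad).
It fails at once if the parts dish is shifted by more than 20 mm or tipped (distance of dish from where it was at the start of the episode above 0.02 m or angle between dish's own z axis and vertical above 0.3 rad).
It fails at once if the screwdriver is shifted by more than 20 mm (distance of screwdriver from where it was at the start of the episode above 0.02 m).
It also fails if it takes over 67 s, if anything falls off the work surface, if the arm or the gripper's body presses on something with over 40 N, if the wrist force passes 120 N, or if a joint passes its speed limit or range.

ROBOT

A 6-joint arm with a two-finger parallel gripper is mounted at the origin on the work surface. World frame = base frame: x ahead of the robot, y to its left, z up, the work surface at z = 0. Lengths are in mm, angles in degrees, forces in N, time in s.
With the tool pointing down it reaches from about 300 to 850 mm from the base axis. Payload 4.2 kg.
Tool frame: the origin (TCP) lies between the finger pads; the fingertips stand 22 mm ahead of it and the grasp point (between the pads) lies 3 mm ahead of it; z points along the fingers, y is the direction in which the jaws open and shut (so a half turn about z gives the same grasp; the last joint's range is limited). The gripper opens to 91 mm and grips with 3 to 60 N. Pads are 32 mm wide; open, the fingers measure 118 mm over their backs; the gripper's body (76 mm by 178 mm) begins 60 mm behind the grasp point.
Start: joints at [62.739, 18.312, 89.639, -0, 72.044, -1.146], TCP at [253.108, 516.311, 235.976] pointing down, gripper open.
Joint ranges: [-177.97, 177.97], [-48.28, 115.42], [12.27, 149.76], [-77.06, 257.06], [2.81, 150.46], [-146.56, 146.56]. Speed limits (degrees/s): [147.25, 147.25, 180, 180, 180, 180].

INTERFACE

Orientations are given as [roll, pitch, yaw] about the fixed x, y, z axes, in that order (R = Rz(yaw) Ry(pitch) Rx(roll)).
In Python, from workcell import * gives the robot as it stands.
- The arm moves only by the shell command python3 -m jog 'ROWS' [OPENING] [FORCE]. ROWS is text: rows parted by semicolons, each of 6 numbers parted by spaces: the shift along the tool's x, y, z in units of 0.5 m (1.0 is 0.5 m), then the turn, a rotation vector about the tool's x, y, z in units of pi/2 rad (1.0 is pi/2 rad). A call has 1 to 20 rows; each row is the pose to reach, as a shift and turn from the pose measured when the call began, along the tool's axes at that moment; what a row does not reach only later rows make up. A row lasts 1/12 s, in which the tool goes at most 41.7 mm and 7.16 degrees, less where a joint would pass 70% of its speed; a pose out of reach is approached as far as the arm can. A call with a number of a shift or a turn outside -1 to 1 is refused whole. A call with a gripper value outside its range is refused whole. OPENING is the opening, from -1 (shut) to 1 (fully open), set as the call begins (- or left out, the last holds). The fingers move at their own pace and stop on an object; FORCE is the grip in N (left out, the last holds). Time passes only in rows, so rows that repeat a pose let the fingers close. It gives the time, the measured TCP pose, the force and the opening at its end, in the units of the state.
- state(): the state, without advancing time (a new reading comes with each control period).
- grab_frame(name): name is "scene" or "top" or "wrist"; returns the picture (400x640x3 uint8, red, green, blue); there is no depth.
- calibration(name): a dict with "mtx" (3x3 intrinsics, pixels), "rvec" (rotation vector, rad) and "tvec" (3), from world to camera coordinates, as OpenCV has them. Camera axes: x right, y down, z forward; pixel columns grow to the right and rows downward; lengths in mm; the calibration is good to about 2 mm. A picture is of the moment at which its call begins: read the wrist's pose just before it. calibration takes no time and is no camera call; for the wrist camera it gives the pose at the moment of the call.
- job_done(): hands the job in, once; it reports no verdict.
Trained networks look in the newest picture that a camera, given by its name, has taken for a name from the list of things; names that differ only in an ending like _2 or _b are one class to them, and where a whole thing is asked for, a point or a joint stands for the part that bears it (a point fixed in the world has none). Each returns a list of dicts, best first, with "confidence" (0 to 1); they miss things now and then, are a little off and sometimes report something else, mostly with a low value. They report only what shows in the picture. A call takes as long as a camera call. They do not tell look-alikes from the thing itself.
- spot_in(query, camera): "rect" ([left, top, right, bottom] in pixels, round what is visible of it).
- tip_of(query, camera): "location" ([column, row] in pixels: a listed point, or the origin of a listed thing).
The state is a dict: "time_s": time; "qpos": joint angles; "qvel": joint speeds; "effort": joint torques, N m; "ee_pos": TCP position; "ee_rot": TCP orientation; "force": force on the tool from outside, world axes, zero at the start; "torque": the same for the moment, N m; "gripper_width": finger opening in mm.
Only numpy, scipy, OpenCV 4.12 (cv2) and the standard library are available. Lean on these libraries where they do the work, as an engineer would, in place of code of your own. Each camera call takes 0.05 s, during which the arm holds its last target. There are 200 camera calls.

## Working session

There is one attempt and no reset: what is moved stays moved. The work goes in short steps, Python scripts to look and compute and a shell command to move; the robot and the scene stay as the last step left them, time stands still between calls to the robot, and variables do not carry over. Pictures are saved under pics/ and viewed, about 8 in all and at most 12, crops included, and the job is handed in when it is done.

```bash
mkdir -p pics; cat > h.py <<'E'
from workcell import *
import numpy as np, cv2
from scipy.spatial.transform import Rotation as R
def cam(n):
    c=calibration(n); return np.array(c["mtx"],float),cv2.Rodrigues(np.array(c["rvec"],float))[0],np.array(c["tvec"],float).ravel()
def ray(n,px,z,c=None):
    K,Rm,t=c or cam(n); d=Rm.T@np.linalg.solve(K,[px[0],px[1],1.]); o=-Rm.T@t
    return o+d*(z-o[2])/d[2]
def proj(n,P,c=None):
    K,Rm,t=c or cam(n); p=K@(Rm@np.array(P,float)+t); return p[:2]/p[2]
def save(name,img,s=1.0):
    cv2.imwrite("pics/"+name,cv2.resize(img[:,:,::-1],None,fx=s,fy=s,interpolation=cv2.INTER_CUBIC))
E
python3 - <<'E'
from h import *
s=state();print({k:np.round(v,2).tolist() for k,v in s.items()})
a=grab_frame("top");b=grab_frame("scene")
save("both.png",np.vstack([a,b]),0.74)
save("top.png",a,1.25)
for q,z in [("lever",0),("lever_hub",30),("lever_tip",11),("shaft_top",133),("mark_0",93),("mark_i",93),("mark_ii",93),("router",0),("dish",0),("screwdriver",0)]:
    for d in tip_of(q,"top"):
        print(q,round(d["confidence"],2),np.round(d["location"]),np.round(ray("top",d["location"],z)))
E
```

```text
{'time_s': 0.0, 'qpos': [62.74, 18.35, 89.71, -0.0, 72.04, -1.15], 'qvel': [0.06, -0.09, 0.06, -0.02, -0.11, 0.09], 'effort': [-0.0, -41.25, -23.2, 0.07, 0.05, -0.0], 'ee_pos': [252.88, 515.88, 235.11], 'ee_rot': [-179.9, -0.0, 153.89], 'force': [-0.14, 0.12, 0.29], 'torque': [0.01, -0.0, 0.03], 'gripper_width': 91.71}
lever 0.82 [474. 207.] [ 640. -411.    0.]
lever 0.63 [384. 269.] [ 443. -179.    0.]
lever 0.61 [425. 316.] [ 336. -295.    0.]
lever_hub 0.8 [391. 268.] [ 445. -194.   30.]
lever_hub 0.73 [428. 314.] [ 342. -296.   30.]
lever_tip 0.59 [390. 221.] [ 571. -180.   11.]
lever_tip 0.56 [391. 316.] [ 324. -205.   11.]
shaft_top 0.82 [251. 242.] [459. 163. 133.]
mark_0 0.97 [240. 234.] [482. 200.  93.]
mark_0 0.78 [252. 228.] [500. 173.  93.]
mark_0 0.23 [482. 281.] [ 437. -407.   93.]
mark_i 0.97 [240. 234.] [482. 200.  93.]
mark_i 0.78 [252. 228.] [500. 173.  93.]
mark_i 0.23 [482. 281.] [ 437. -407.   93.]
mark_ii 0.95 [268. 237.] [481. 128.  93.]
mark_ii 0.56 [251. 244.] [459. 168.  93.]
router 0.75 [331. 135.] [801.   4.   0.]
screwdriver 0.64 [487. 284.] [ 436. -453.    0.]
```

View pics/top.png

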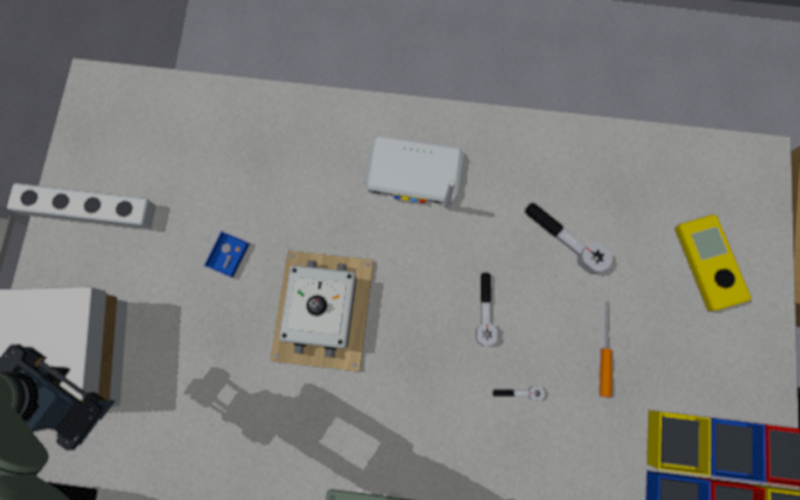

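Candidates for the lever (top-camera pixels): the medium one with its hub at (389,266), a big one at (476,206) and a small one at (428,314). The hub–tip distances should tell them apart: 135 mm is meant. Next I measure those and work out where the wrist camera sits.

```bash
python3 - <<'E'
from h import *
# grip-end pixels from picture /1.25
for n,h,t in [("mid",(486.5,334),(486,273)),("big",(597,257),(528,206)),("small",(538,393),(494,393))]:
    H=ray("top",np.array(h)/1.25,30);T=ray("top",np.array(t)/1.25,15);d=(T-H)[:2]
    print(n,np.round(H),np.round(T),"len",np.linalg.norm(d).round(),"yaw",np.degrees(np.arctan2(d[1],d[0])).round(1))
s=state();K,Rm,t=cam("wrist");o=-Rm.T@t
Rt=R.from_euler("xyz",s["ee_rot"],degrees=True).as_matrix()
print("cam in tool",Rt.T@(o-s["ee_pos"]),"axis",Rt.T@Rm.T[:,2],"xaxis",Rt.T@Rm.T[:,0],K[0,0])
# shift to targets
for P in [(400,150,360),(445,-190,330)]:
    print(P,(Rt.T@(np.array(P)-s["ee_pos"])/500).round(3))
a=grab_frame("top");save("crop.png",a[190:340,360:500],4)
E
```

```text
mid [ 447. -188.   30.] [ 579. -177.   15.] len 132.0 yaw 4.5
big [ 639. -409.   30.] [ 740. -257.   15.] len 183.0 yaw 56.5
small [ 341. -303.   30.] [ 330. -216.   15.] len 88.0 yaw 97.3
cam in tool [  80.23673844   -0.3606878  -149.88505401] axis [-2.83446955e-01  3.07034532e-04  9.58987867e-01] xaxis [ 7.61874630e-04  9.99999705e-01 -9.49786762e-05] 331.0564191053845
(400, 150, 360) [-0.586 -0.528 -0.248]
(445, -190, 330) [-0.966 -1.099 -0.188]
```

View pics/crop.png

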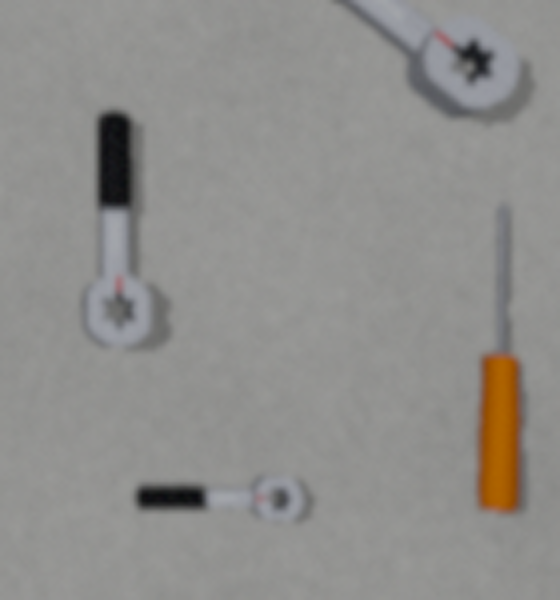

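The medium lever (hub at crop 118,310, red line towards the grip) measures about 132 mm, so it's the one meant; the others come out at 183 and 88. First I look at the switch from above on the way over.

```bash
python3 -m jog '-0.676 -0.462 -0.13 0 0 0;-0.676 -0.462 -0.13 0 0 0;-0.676 -0.462 -0.13 0 0 0;-0.676 -0.462 -0.13 0 0 0;-0.676 -0.462 -0.13 0 0 0;-0.676 -0.462 -0.13 0 0 0;-0.676 -0.462 -0.13 0 0 0;-0.676 -0.462 -0.13 0 0 0;-0.676 -0.462 -0.13 0 0 0;-0.676 -0.462 -0.13 0 0 0;-0.676 -0.462 -0.13 0 0 0;-0.676 -0.462 -0.13 0 0 0;-0.676 -0.462 -0.13 0 0 0;-0.676 -0.462 -0.13 0 0 0;-0.676 -0.462 -0.13 0 0 0;-0.676 -0.462 -0.13 0 0 0' 1
python3 - <<'E'
from h import *
c=cam("wrist");a=grab_frame("wrist");save("w1.png",a,1.25)
cv2.imwrite("w1raw.png",a[:,:,::-1]); np.savez("w1.npz",K=c[0],R=c[1],t=c[2])
P={}
for q,z in [("shaft_top",133),("mark_0",93),("mark_i",93),("mark_ii",93),("board",0)]:
    for d in tip_of(q,"wrist"):
        print(q,round(d["confidence"],2),np.round(d["location"],1),np.round(ray("wrist",d["location"],z,c),1))
E
```

```text
time_s: 1.98
ee_pos: [454.3, 161.2, 300.8]
ee_rot: [-180.0, -0.0, 154.0]
force: [-0.2, -0.2, 0.4]
gripper_width: 90.8
shaft_top 0.67 [323.3 188.4] [459.  163.9 133. ]
mark_0 0.77 [337.1 211.5] [500.1 162.3  93. ]
mark_0 0.74 [361.4 181.5] [480.1 201.4  93. ]
mark_i 0.77 [337.1 211.5] [500.1 162.3  93. ]
mark_i 0.74 [361.4 181.5] [480.1 201.4  93. ]
mark_ii 0.62 [303.6 209.1] [480.8 129.2  93. ]
board 0.71 [324.9 164.5] [461.5 167.3   0. ]
board 0.62 [339.7 211.3] [532.1 157.    0. ]
```

View pics/w1.png

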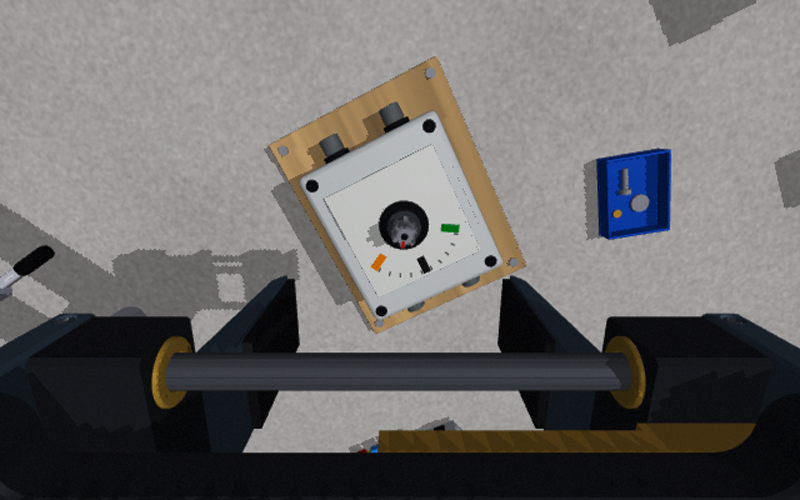

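The wrist view shows the switch with green (450,228), black (424,264) and amber (379,262). The red line on the shaft's end is near (403,243). I refine these with colour segmentation.

```bash
python3 - <<'E'
from h import *
a=cv2.imread("w1raw.png")[:,:,::-1];d=np.load("w1.npz");c=(d["K"],d["R"],d["t"])
hsv=cv2.cvtColor(np.ascontiguousarray(a),cv2.COLOR_RGB2HSV).astype(int)
H,S,V=hsv[...,0],hsv[...,1],hsv[...,2]
box=np.zeros(H.shape,bool);box[140:228,262:385]=1
def cen(m):
    ys,xs=np.nonzero(m);return np.array([xs.mean(),ys.mean()]),len(xs)
P={}
for n,m in [("i",(H>45)&(H<80)&(S>120)),("ii",(H>8)&(H<25)&(S>150))]:
    p,k=cen(m&box);P[n]=ray("wrist",p,93,c);print(n,p,k,P[n].round(1))
b0=np.zeros(H.shape,bool);b0[203:222,330:346]=1
p,k=cen(b0&(V<70));P["0"]=ray("wrist",p,93,c);print("0",p,k,P["0"].round(1))
# fit centre+yaw
from scipy.optimize import least_squares
f=lambda v:np.concatenate([P[n][:2]-v[:2]-41*np.array([np.cos(v[2]+o),np.sin(v[2]+o)]) for n,o in [("0",0),("i",np.pi/3),("ii",-np.pi/3)]])
r=least_squares(f,[460,164,0]);print("centre",r.x[:2],"yaw",np.degrees(r.x[2]),"res",r.fun.round(1))
C=r.x[:2]
m=((H<8)|(H>172))&(S>120)&(V>60);m2=np.zeros(m.shape,bool);m2[170:205,305:340]=1
ys,xs=np.nonzero(m&m2);print(list(zip(xs,ys)))
p,k=cen(m&m2);W=ray("wrist",p,133,c);dd=W[:2]-C;print("red",p,W.round(1),np.linalg.norm(dd),"ang from 0",np.degrees(np.arctan2(dd[1],dd[0])-r.x[2]))
print("axis px at 133",proj("wrist",[*C,133],c))
save("shaft.png",a[150:230,270:380],7)
E
```

```text
i [359.58823529 182.11764706] 85 [479.8 199.3  93. ]
ii [302.38554217 209.34939759] 83 [480.5 127.8  93. ]
0 [338.6  211.24] 75 [500.6 163.9  93. ]
centre [459.63683192 163.40514846] yaw 0.5674341216093968 res [-0.1  0.1  0.1  0.2  0.  -0.3]
[(np.int64(322), np.int64(193)), (np.int64(323), np.int64(193)), (np.int64(321), np.int64(194)), (np.int64(322), np.int64(194)), (np.int64(323), np.int64(194)), (np.int64(321), np.int64(195)), (np.int64(322), np.int64(195)), (np.int64(323), np.int64(195)), (np.int64(321), np.int64(196)), (np.int64(322), np.int64(196)), (np.int64(323), np.int64(196)), (np.int64(321), np.int64(197)), (np.int64(322), np.int64(197)), (np.int64(321), np.int64(198)), (np.int64(322), np.int64(198))]
red [321.93333333 195.4       ] [464.9 159.6 133. ] 6.527269111071993 ang from 0 -36.324237337708325
axis px at 133 [323.07369609 189.1652521 ]
```

View pics/shaft.png

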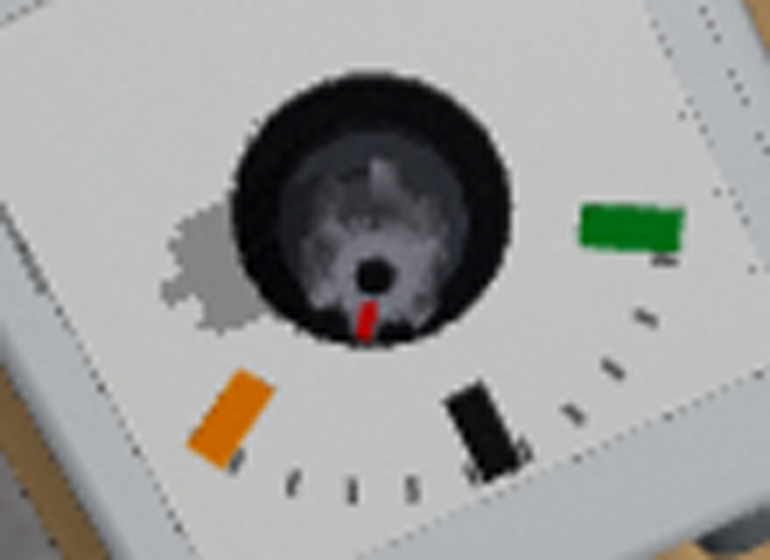

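```bash
python3 -m jog '-0.293 -0.634 0.22 0 0 -0.339;-0.293 -0.634 0.22 0 0 -0.339;-0.293 -0.634 0.22 0 0 -0.339;-0.293 -0.634 0.22 0 0 -0.339;-0.293 -0.634 0.22 0 0 -0.339;-0.293 -0.634 0.22 0 0 -0.339;-0.293 -0.634 0.22 0 0 -0.339;-0.293 -0.634 0.22 0 0 -0.339;-0.293 -0.634 0.22 0 0 -0.339;-0.293 -0.634 0.22 0 0 -0.339;-0.293 -0.634 0.22 0 0 -0.339;-0.293 -0.634 0.22 0 0 -0.339;-0.293 -0.634 0.22 0 0 -0.339' 1
python3 - <<'E'
from h import *
d=np.load("w1.npz");c1=(d["K"],d["R"],d["t"])
A=ray("w",(270+374/7,150+275/7),133,c1);B=ray("w",(270+361/7,150+342/7),133,c1);v=B-A
print("hole",A.round(1),"line len",np.linalg.norm(v).round(1),"world ang",np.degrees(np.arctan2(v[1],v[0])).round(1))
c=cam("wrist");a=grab_frame("wrist");save("w2.png",a,1.25);s=state()
for q,z in [("lever_hub",30),("lever_tip",11),("lever",0)]:
    for d in tip_of(q,"wrist"): print(q,round(d["confidence"],2),np.round(d["location"],1),np.round(ray("wrist",d["location"],z,c),1))
E
```

```text
time_s: 3.37
ee_pos: [447.3, -187.6, 191.4]
ee_rot: [180.0, 0.0, -175.5]
force: [0.1, 0.2, 1.3]
gripper_width: 91.6
hole [459.9 163.7 133. ] line len 10.1 world ang -36.3
lever_hub 0.93 [318.9 187.8] [ 448.  -187.4   30. ]
lever_hub 0.89 [202.   62.2] [ 343.  -298.1   30. ]
lever_hub 0.54 [ 74.  161.1] [ 440.2 -420.9   30. ]
lever_tip 0.62 [300.3  57. ] [ 330.  -213.9   11. ]
lever 0.96 [319.4 179.4] [ 446.6 -186.9    0. ]
lever 0.78 [206.7  63.4] [ 341.5 -303.7    0. ]
```

View pics/w2.png

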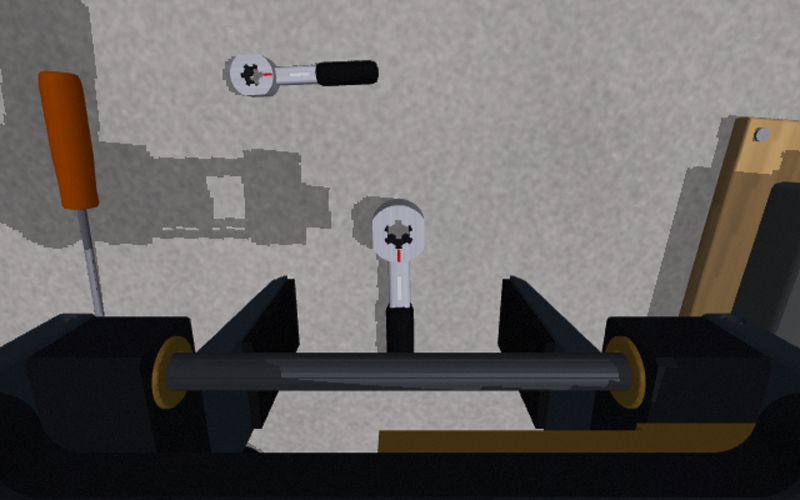

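```bash
python3 -m jog '-0.001 0 0.15 0 0 0;-0.001 0 0.25 0 0 0;-0.001 0 0.31 0 0 0;-0.001 0 0.331 0 0 0;-0.001 0 0.331 0 0 0;-0.001 0 0.331 0 0 0;-0.001 0 0.331 0 0 0' 1
python3 -m jog '0 0 0 0 0 0;0 0 0 0 0 0;0 0 0 0 0 0;0 0 0 0 0 0;0 0 0 0 0 0;0 0 0 0 0 0;0 0 0 0 0 0;0 0 0 0 0 0' -1 45
```

```text
time_s: 4.15
ee_pos: [448.3, -187.0, 26.1]
ee_rot: [-180.0, 0.1, -175.4]
force: [0.0, 0.1, -0.1]
gripper_width: 91.0
time_s: 4.82
ee_pos: [448.3, -187.0, 26.1]
ee_rot: [-180.0, 0.1, -175.4]
force: [-0.3, -0.5, 0.0]
gripper_width: 40.7
```

```bash
python3 -m jog '0 0 -0.08 0 0 0;0 0 -0.16 0 0 0;0 0 -0.24 0 0 0;0 0 -0.328 0 0 0;-0.079 0.697 -0.328 0 0 0.448;-0.079 0.697 -0.328 0 0 0.448;-0.079 0.697 -0.328 0 0 0.448;-0.079 0.697 -0.328 0 0 0.448;-0.079 0.697 -0.328 0 0 0.448;-0.079 0.697 -0.328 0 0 0.448;-0.079 0.697 -0.328 0 0 0.448;-0.079 0.697 -0.328 0 0 0.448;-0.079 0.697 -0.328 0 0 0.448;-0.079 0.697 -0.328 0 0 0.448;-0.079 0.697 -0.328 0 0 0.448;-0.079 0.697 -0.328 0 0 0.448'
python3 - <<'E'
from h import *
c=cam("wrist");s=state();a=grab_frame("wrist");save("w3.png",a[170:340,180:460],2.8);cv2.imwrite("w3raw.png",a[:,:,::-1]);np.savez("w3.npz",K=c[0],R=c[1],t=c[2])
p=np.array(s["ee_pos"]);Rt=R.from_euler("xyz",s["ee_rot"],degrees=True).as_matrix()
print(p,s["ee_rot"],s["force"],s["torque"])
for d in tip_of("lever_hub","wrist"): 
    w=ray("wrist",d["location"],p[2]-26.1+30,c);print(d["confidence"],d["location"],w.round(1),"in tool",(Rt.T@(w-p)).round(1))
E
```

```text
time_s: 6.15
ee_pos: [458.8, 163.5, 189.5]
ee_rot: [-179.9, 0.0, 144.4]
force: [-0.2, -1.6, -1.7]
gripper_width: 39.6
[458.84242584 163.45587625 189.45553925] [-1.79904507e+02  1.80795734e-03  1.44389526e+02] [-0.17145122 -1.61728292 -1.69257088] [ 0.05310134  0.07262786 -0.01283082]
0.8 [317.6, 270.8] [458.4 162.9 193.4] in tool [ 0.  -0.7 -3.9]
```

View pics/w3.png

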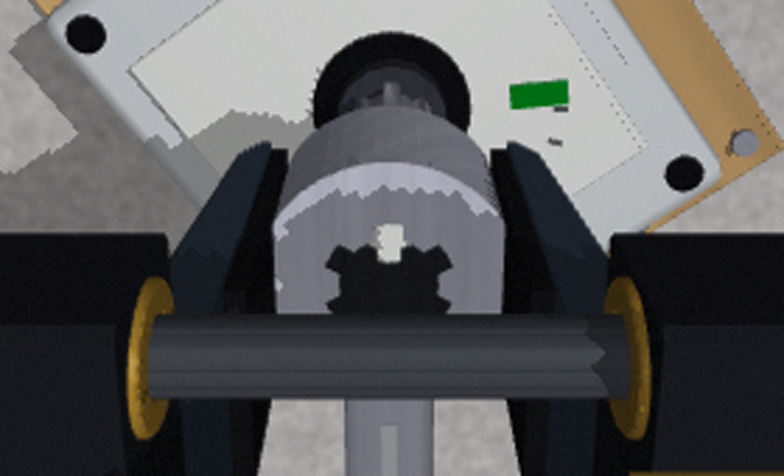

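```bash
python3 - <<'E'
from h import *
d=np.load("w3.npz");c=(d["K"],d["R"],d["t"]);s=state()
p=np.array(s["ee_pos"]);Rt=R.from_euler("xyz",s["ee_rot"],degrees=True).as_matrix()
for n,q in [("rear",(390,163)),("flatL",(274,260)),("flatR",(505,260)),("groove outer",(390,223)),("groove inner corners",(390,248))]:
    w=ray("w",(180+q[0]/2.8,170+q[1]/2.8),p[2]+3.9,c);print(n,(Rt.T@(w-p)).round(1))
g=[];  # shaft end visible teeth vs predicted: project shaft centre
for z in (133,103): print(z,(np.array(proj("w",[459.6,163.4,z],c))-[180,170])*2.8)
for r in (15,): # collar outline far edge predicted
    Q=np.array([459.6,163.4,103])+15*Rt[:,0]; print("collar far edge",(proj("w",Q,c)-[180,170])*2.8)
E
```

```text
rear [23.4  0.9 -3.9]
flatL [  5.3 -19.2  -3.9]
flatR [ 5.4 21.  -3.9]
groove outer [12.4  1.  -3.9]
groove inner corners [ 7.6  1.  -3.9]
133 [390.74857819 159.92122214]
103 [390.56929657 119.13156476]
collar far edge [390.82051655  65.44399903]
```

```bash
python3 -m jog '-0.002 0 0.03 0 0 0;-0.002 0 0.05 0 0 0;-0.002 0 0.056 0 0 0;-0.002 0 0.056 0 0 0;-0.002 0 0.056 0 0 0'
python3 -m jog '0 0 0.002 0 0 0;0 0 0.004 0 0 0;0 0 0.006 0 0 0;0 0 0.006 0 0 0'
python3 -c "
from h import *
s=state();print(s['force'],s['torque'])"
```

```text
time_s: 6.67
ee_pos: [460.0, 161.1, 161.7]
ee_rot: [-179.9, 0.0, 144.2]
force: [0.5, 0.5, -2.8]
gripper_width: 39.5
time_s: 7.0
ee_pos: [460.3, 161.1, 159.0]
ee_rot: [-180.0, 0.0, 144.2]
force: [-0.4, 0.1, -0.6]
gripper_width: 39.6
[-0.44725859  0.14402495 -0.59873974] [ 0.02026633  0.09761293 -0.08552046]
```

```bash
python3 - <<'E'
from h import *
L=[]
for i in range(5):
    a=grab_frame("wrist");s=state();L.append([*s["ee_pos"],*s["ee_rot"],*s["force"],*s["qvel"][:2]])
print(np.round(L,2))
c=cam("wrist");save("w4.png",a[170:340,180:460],2.8)
E
```

```text
[[ 4.6024e+02  1.6115e+02  1.5903e+02 -1.7995e+02  4.0000e-02  1.4417e+02
   4.9000e-01  3.3000e-01 -2.5600e+00 -4.0000e-02  1.2000e-01]
 [ 4.6022e+02  1.6118e+02  1.5899e+02 -1.7995e+02  4.0000e-02  1.4418e+02
  -4.2000e-01 -9.9000e-01 -1.0600e+00  9.0000e-02 -5.0000e-02]
 [ 4.6022e+02  1.6114e+02  1.5897e+02 -1.7995e+02  4.0000e-02  1.4418e+02
   6.7000e-01 -5.8000e-01 -6.5000e-01 -6.0000e-02 -1.2000e-01]
 [ 4.6021e+02  1.6115e+02  1.5895e+02 -1.7995e+02  4.0000e-02  1.4418e+02
   3.1000e-01 -4.0000e-02 -1.5500e+00 -5.0000e-02  1.3000e-01]
 [ 4.6021e+02  1.6116e+02  1.5895e+02 -1.7995e+02  4.0000e-02  1.4418e+02
  -2.0000e-02 -7.6000e-01 -6.1000e-01  1.0000e-02  8.0000e-02]]
```

View pics/w4.png

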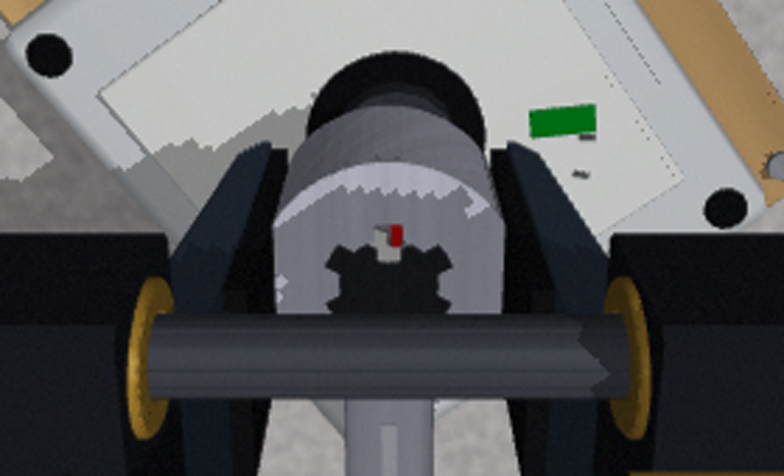

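```bash
python3 - <<'E'
from h import *
c=cam("wrist");s=state();a=grab_frame("wrist")
p=np.array(s["ee_pos"]);Rt=R.from_euler("xyz",s["ee_rot"],degrees=True).as_matrix()
def T(q,z,crop=True):
    px=(180+q[0]/2.8,170+q[1]/2.8) if crop else q
    return (Rt.T@(ray("w",px,z,c)-p)).round(2)
hsv=cv2.cvtColor(np.ascontiguousarray(a),cv2.COLOR_RGB2HSV).astype(int)
m=((hsv[...,0]<8)|(hsv[...,0]>172))&(hsv[...,1]>150)&(hsv[...,2]>60);m[:240]=0;m[:,:300]=0;m[275:]=0;m[:,340:]=0
ys,xs=np.nonzero(m);print(list(zip(xs.tolist(),ys.tolist())));print("red",T((xs.mean()+0,ys.mean()),133,False))
print("flats",T((274,260),p[2]+3.9),T((505,260),p[2]+3.9),"groove walls",T((372,240),p[2]+3.9),T((404,240),p[2]+3.9))
print("ring L/R",T((308,130),93),T((486,130),93), "ring top",T((397,51),93))
b=cv2.cvtColor(np.ascontiguousarray(a),cv2.COLOR_RGB2GRAY); print(b[250:264,312:330])
E
```

```text
[(320, 250), (321, 250), (322, 250), (320, 251), (321, 251), (322, 251), (323, 251), (320, 252), (321, 252), (322, 252), (323, 252), (320, 253), (321, 253), (322, 253), (323, 253), (320, 254), (321, 254), (322, 254), (323, 254), (320, 255), (321, 255), (322, 255), (323, 255), (320, 256), (321, 256), (322, 256), (323, 256), (320, 257), (321, 257), (322, 257)]
red [-5.13  1.49 25.95]
flats [  4.32 -20.04  -3.89] [ 4.37 20.2  -3.92] groove walls [ 8.17 -2.95 -3.9 ] [ 8.18  2.58 -3.91]
ring L/R [  3.53 -19.89  65.97] [ 3.57 24.02 65.93] ring top [23.69  2.   65.94]
[[114 114  86  99  91  91  83  83  65  67  68  93 117 117 116 114 115 116]
 [114  91  80  66  80  82  80  69  40  43  39  61 117 116 115 115 116 114]
 [115 117 129 109  85  69  66  68  38  39  39  56 116 117 115 113 114 116]
 [115 123 135 131 131 127  84  63  40  38  37  52 117 117 115 114 113 116]
 [115 121 135 133 136 134  82  57  39  37  39  50 118 117 115 115 114 115]
 [115 121 135 134 135 133  77  52  39  38  40  53 117 118 114 115 115 114]
 [123 124 135 135 135 132  70  49  39  37  36  45  73 120 116 114 114 116]
 [108 132 136 134 136 133 104  61  38  38  40  62  83  79  78  72 116 114]
 [ 36  66 107 135 133 135 132 128 103 104 102  71  48  28  28  28  55  95]
 [ 21  26  60 135 134 134 132 136 133 133 128  47  23  21  21  19  21  36]
 [ 18  23  54 134 133 135 134 136 135 135 130  43  19  19  20  20  19  20]
 [ 20  25  51 136 135 134 135 135 134 136 131  43  19  18  17  19  19  20]
 [ 19  21  52 135 135 135 135 134 135 133 129  41  21  18  22  20  18  18]
 [ 22  21  25  60  83  83 106  82  81  80  59  23  20  17  19  19  17  19]]
```

```bash
python3 -m jog '0 0 -0.005 0 0 0;0.0042 0.0035 -0.005 0 0 0.013;0.0042 0.0035 -0.005 0 0 0.013;0.0042 0.0035 -0.002 0 0 0.013;0.0042 0.0035 0 0 0 0.013;0.0042 0.0035 0.001 0 0 0.013;0.0042 0.0035 0.002 0 0 0.013;0.0042 0.0035 0.003 0 0 0.013;0.0042 0.0035 0.003 0 0 0.013'
python3 -c "
from h import *
s=state();print(s['force'],s['torque'])"
```

```text
time_s: 8.05
ee_pos: [459.5, 163.7, 157.3]
ee_rot: [-179.9, 0.0, 143.0]
force: [0.0, -0.3, -1.8]
gripper_width: 39.6
[ 0.01980051 -0.32314257 -1.81844196] [ 0.06088994  0.13067536 -0.02909866]
```

```bash
python3 -m jog '0 0 0.001 0 0 0;0 0 0.002 0 0 0;0 0 0.003 0 0 0;0 0 0.003 0 0 0'
python3 -c "
from h import *
s=state();print(s['force'],s['torque'])"
```

```text
time_s: 8.38
ee_pos: [459.4, 163.7, 155.6]
ee_rot: [-179.9, 0.0, 143.0]
force: [0.3, 0.3, -2.9]
gripper_width: 39.4
[ 0.31446428  0.30434155 -2.85075503] [ 0.01561725  0.08430706 -0.04782249]
```

```bash
python3 -m jog '0 0 0.002 0 0 0;0 0 0.004 0 0 0;0 0 0.006 0 0 0;0 0 0.008 0 0 0;0 0 0.008 0 0 0'
python3 - <<'E'
from h import *
s=state();print(s['force'],s['torque'])
a=grab_frame("wrist");save("w5.png",a[170:340,180:460],2.8)
E
```

```text
time_s: 8.8
ee_pos: [459.4, 163.7, 151.5]
ee_rot: [-179.9, 0.0, 143.0]
force: [0.3, 0.6, -2.1]
gripper_width: 40.0
[ 0.25721562  0.60645891 -2.08007991] [0.04317225 0.10856393 0.01236756]
```

View pics/w5.png

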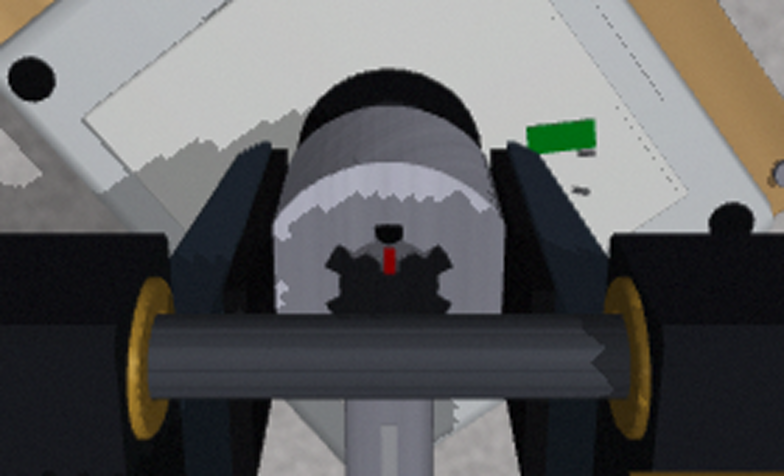

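It's engaged: the shaft's end shows centred in the bore, hole at (388,233) and red line at (390,262), pointing along the arm, with no contact force. I slide it on.

```bash
python3 -m jog '0 0 0.003 0 0 0;0 0 0.006 0 0 0;0 0 0.009 0 0 0;0 0 0.012 0 0 0;0 0 0.015 0 0 0;0 0 0.018 0 0 0;0 0 0.021 0 0 0;0 0 0.021 0 0 0'
python3 -c "
from h import *
s=state();print(s['force'],s['torque'])"
```

```text
time_s: 9.52
ee_pos: [459.4, 163.6, 140.8]
ee_rot: [-179.9, 0.0, 143.0]
force: [0.9, -0.1, -2.9]
gripper_width: 39.7
[ 0.93016968 -0.11384417 -2.8578575 ] [0.08286445 0.08062618 0.061557  ]
```

```bash
python3 -m jog '0 0 0.003 0 0 0;0 0 0.006 0 0 0;0 0 0.009 0 0 0;0 0 0.012 0 0 0;0 0 0.015 0 0 0;0 0 0.018 0 0 0;0 0 0.020 0 0 0;0 0 0.020 0 0 0'
python3 -c "
from h import *
s=state();print(s['force'],s['torque'])"
```

```text
time_s: 10.18
ee_pos: [459.4, 163.6, 130.5]
ee_rot: [-179.9, 0.0, 143.0]
force: [-0.1, -0.7, -2.1]
gripper_width: 39.6
[-0.06323471 -0.72507631 -2.05309994] [ 0.08498313  0.02731662 -0.0252688 ]
```

```bash
python3 -m jog '0 0 0.001 0 0 0;0 0 0.002 0 0 0;0 0 0.003 0 0 0;0 0 0.003 0 0 0;0 0 0.003 0 0 0'
python3 -m jog '0 0 0.0005 0 0 0;0 0 0.001 0 0 0;0 0 0.001 0 0 0;0 0 0.001 0 0 0'
```

```text
time_s: 10.6
ee_pos: [459.4, 163.6, 129.5]
ee_rot: [-179.9, 0.0, 143.0]
force: [-0.9, -0.4, 4.4]
gripper_width: 39.9
time_s: 10.93
ee_pos: [459.4, 163.6, 129.5]
ee_rot: [-179.9, 0.0, 143.0]
force: [-2.3, -0.7, 4.0]
gripper_width: 39.5
```

```bash
python3 -m jog '0 0 0 0 0 0;0 0 0 0 0 0;0 0 0 0 0 -0.05;0 0 0 0 0 -0.1;0 0 0 0 0 -0.15;0 0 0 0 0 -0.2;0 0 0 0 0 -0.25;0 0 0 0 0 -0.3;0 0 0 0 0 -0.3' -1 60
python3 - <<'E'
from h import *
s=state();print(s['force'],s['torque'],s['qpos'][5])
E
```

```text
time_s: 11.68
ee_pos: [459.7, 163.8, 129.5]
ee_rot: [-180.0, 0.0, 170.0]
force: [-0.8, -0.5, 2.8]
gripper_width: 39.6
[-0.8442809  -0.53175999  2.79660519] [ 0.09679767  0.17012605 -0.10774733] -61.714956983461306
```

```bash
python3 -m jog '0 0 0 0 0 -0.05;0 0 0 0 0 -0.1;0 0 0 0 0 -0.15;0 0 0 0 0 -0.2;0 0 0 0 0 -0.25;0 0 0 0 0 -0.3;0 0 0 0 0 -0.35;0 0 0 0 0 -0.4;0 0 0 0 0 -0.45;0 0 0 0 0 -0.5;0 0 0 0 0 -0.55;0 0 0 0 0 -0.6;0 0 0 0 0 -0.65;0 0 0 0 0 -0.65'
python3 - <<'E'
from h import *
s=state();print(s['force'],s['torque'],s['qpos'][5])
a=grab_frame("wrist");save("w6.png",a[170:340,180:460],2.8)
E
```

```text
time_s: 12.85
ee_pos: [459.6, 164.2, 129.5]
ee_rot: [180.0, 0.0, -131.5]
force: [-0.7, 2.3, 2.1]
gripper_width: 39.5
[-0.65509757  2.26841695  2.11806394] [ 0.44066447  0.45152216 -0.07749094] -120.17006898419817
```

View pics/w6.png

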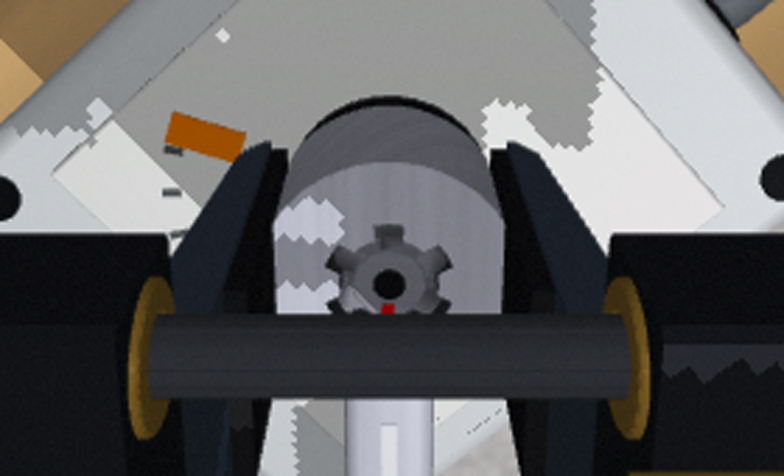

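The shaft end is flush with the boss's top and the red line runs towards the arm, so it turned together. About 12° remain to the green mark.

```bash
python3 -m jog '0 0 0 0 0 -0.04;0 0 0 0 0 -0.08;0 0 0 0 0 -0.12;0 0 0 0 0 -0.135;0 0 0 0 0 -0.135;0 0 0 0 0 -0.135'
python3 -c "
from h import *
s=state();print(s['force'],s['torque'],s['qpos'][5])"
```

```text
time_s: 13.4
ee_pos: [459.5, 164.3, 129.5]
ee_rot: [180.0, 0.0, -119.6]
force: [-2.0, 1.4, 2.8]
gripper_width: 39.7
[-1.96655974  1.3913519   2.84108787] [ 0.27374115  0.43696081 -0.24580658] -132.06110067342183
```

```bash
python3 -m jog '0 0 0 0 0 0;0 0 0 0 0 0;0 0 0 0 0 0;0 0 0 0 0 0;0 0 0 0 0 0;0 0 0 0 0 0;0 0 0 0 0 0' 1
python3 -m jog '0 0 -0.02 0 0 0;0 0 -0.06 0 0 0;0 0 -0.12 0 0 0;0 0 -0.2 0 0 0;0 0 -0.28 0 0 0;0 0 -0.32 0 0 0;0 0 -0.32 0 0 0;0 0 -0.32 0 0 0'
python3 - <<'E'
from h import *
c=cam("wrist");a=grab_frame("wrist");save("w7.png",a,1.25)
cv2.imwrite("w7raw.png",a[:,:,::-1]); np.savez("w7.npz",K=c[0],R=c[1],t=c[2])
print(state()["force"])
for q,z in [("lever_hub",133),("lever_tip",114),("mark_i",93),("mark_0",93),("mark_ii",93)]:
    for d in tip_of(q,"wrist"): print(q,round(d["confidence"],2),np.round(d["location"],1),np.round(ray("wrist",d["location"],z,c),1))
E
```

```text
time_s: 13.98
ee_pos: [459.6, 164.3, 129.5]
ee_rot: [180.0, 0.0, -119.6]
force: [-0.3, 0.3, 0.4]
gripper_width: 83.1
time_s: 14.65
ee_pos: [459.9, 164.3, 291.1]
ee_rot: [-179.9, 0.1, -119.6]
force: [-0.1, -0.2, 0.1]
gripper_width: 91.2
[ 0.01912674 -0.35799443 -0.09614297]
lever_hub 0.9 [320.8 188. ] [458.4 165.3 133. ]
lever_tip 0.88 [313.5 296.3] [530.2 275.8 114. ]
mark_i 0.85 [321.2 210.9] [475.9 197.7  93. ]
mark_i 0.7 [285.1 194.3] [500.8 161.6  93. ]
mark_i 0.42 [319.8 161.3] [449.9 148.6  93. ]
mark_0 0.85 [321.2 210.9] [475.9 197.7  93. ]
mark_0 0.7 [285.1 194.3] [500.8 161.6  93. ]
mark_0 0.42 [319.8 161.3] [449.9 148.6  93. ]
mark_ii 0.72 [285.1 161.4] [482.  130.5  93. ]
```

View pics/w7.png

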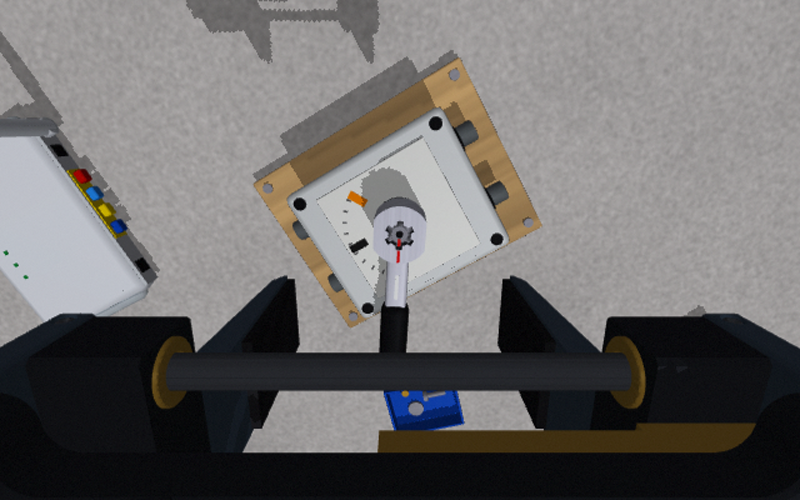

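```bash
python3 - <<'E'
from h import *
d=np.load("w7.npz");c=(d["K"],d["R"],d["t"])
a=cv2.imread("w7raw.png",0)
H=ray("w",(320.8-1,187.2),133,c)
for y in (250,265,277):
    r=a[y,290:350].astype(int); xs=np.nonzero(r<50)[0]; print(y,xs.min()+290,xs.max()+290)
    z=125;W=ray("w",((xs.min()+xs.max())/2+290.5,y),z,c);v=W-H;print(np.degrees(np.arctan2(v[1],v[0])),np.linalg.norm(v))
# flat edges of arm: boss axis
g=ray("w",(394.5/1.25,345/1.25),125,c);v=g-ray("w",(399.5/1.25,234/1.25),133,c);print(np.degrees(np.arctan2(v[1],v[0])))
E
```

```text
250 292 326
51.73012994270271 71.08148475030376
265 304 325
57.14803025139783 87.70592531006804
277 304 324
57.28005993926796 101.9364044647232
58.025586258664184
```

```bash
python3 -c "
from h import *
print(state()['time_s'],job_done())"
```

```text
the job is handed in; nothing more can be done
14.95 None
```

The lever is on the switch shaft, fully home on the spline whose red lines meet, turned to the green mark and let go. I handed the job in at 15.0 s of the 67 s allowed. No verdict was reported.

- **Choice of lever:** I picked the middle-sized one, which measured about 132 mm from bore to tip. The other two measured about 88 and 183 mm.
- **Fitting:** My first approach was about 2.7 mm off. I corrected it by looking at the shaft's red line through the bore. After that it slid down with no contact force, and the collar pushed back with only about 6 N at the bottom.
- **Seating:** After most of the turn (about 12° to go), the close picture showed the shaft's end level with the boss and the red line running along the arm.
- **Final angle:** After I let go, the lever pointed about 57–58° from the world x axis, against about 60.6° for the green mark. That is about 3° short, within the 7° allowed. The gripper had turned to 60.4°, so the lever lags it by about 3°. I could not tell whether that is the switch's stop or slip in the grip, and did not correct it.
- **Position disagreement:** In the last picture the network put the hub about 2.2 mm from my estimate of the shaft's axis. The spline fit allows only about 0.5 mm, so I took this as detection error.
- **Other things on the bench:** The arm did not come near the router, dish or screwdriver and felt no unexpected force. I did not measure their positions again at the end.

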